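Load the brass-headed punch into the disc cutter

ROBOT

A 6-joint arm with a two-finger parallel gripper is mounted at the origin on the work surface. World frame = base frame: x ahead of the robot, y to its left, z up, the work surface at z = 0. Lengths are in m, angles in rad, forces in N, time in s.
With the tool pointing down it reaches from about 0.35 to 0.775 m from the base axis. Payload 5.5 kg.
Tool frame: the origin (TCP) lies at the very end of the fingers, on their centre line; the grasp point (between the pads) lies 19 mm behind it; z points along the fingers, y is the line along which they close (so a half turn about z gives the same grasp; the last joint's range is limited). The gripper opens to 85 mm and grips with 20 to 120 N. Pads are 22 mm wide; open, the fingers measure 114 mm over their backs; the gripper's body (76 mm by 85 mm) begins 54 mm behind the grasp point. The pads swing forward as they close: fully open they stand 13 mm farther back than shut.
Start: joints at [-1.459, 0.313, 0.046, 1.304, 0, 1.431], TCP at [0.143, -0.557, 0.2] pointing down, gripper open.
Joint ranges: [-2.76, 2.76], [-0.86, 1.69], [-1.03, 1.26], [-2.2, 2.34], [-1.47, 1.5], [-3.14, 3.14]. Speed limits (rad/s): [2.57, 2.57, 3.14, 3.14, 3.14, 3.14].

INTERFACE

Orientations are given as a unit quaternion [w, x, y, z].
In Python, from workcell import env gives the robot as it stands. The module is installed in compiled form; this text tells all that it offers.
- The arm moves only by the tool jog_arm, never from a script. Its arguments are lists of equal length, an entry for each row: "gripper": the opening, from 0 (shut) to 1 (fully open); "offset": the shift along the world's x, y, z in cm, a list of three; "twist": the turn about the world's z in degrees. In form: {"gripper": [gripper, ...], "offset": [[dx, dy, dz], ...], "twist": [twist, ...]}. A call has exactly 8 rows; each row is the pose to reach, as a shift and turn from the pose commanded when the call began; what a row does not reach only later rows make up. A row lasts 1/8 s, in which the tool goes at most 62.5 mm and 10.7 degrees, less where a joint would pass 70% of its speed; a pose out of reach is approached as far as the arm can. A call with a gripper value outside its range is refused whole. The fingers move at their own pace and stop on an object; "squeeze" is the grip in N (left out, the last holds). Time passes only in rows, so rows that repeat a pose let the fingers close, or fill a call up. It gives the time, the measured TCP pose, the force, the opening and the grip force at its end, in the units of the state.
- env.get_state(): the state, without advancing time (a new reading comes with each control period).
- env.read_camera(name): name is "side" or "top"; returns a dict with "image" (420x560x3 uint8, red, green, blue), "z_map" (420x560 float32, m along the optical axis (not along the pixel's ray), 0 where there is no reading), "fovy" (degrees; the focal length in pixels is half the picture's height over the tangent of half this angle, whatever the lens; pixels are square), "cx", "cy" (the principal point, pixels), "cam_to_world" (4x4, takes a point from camera to world coordinates). Camera axes: x right, y up, looking along -z (the intrinsics and any distortion apply to the point x, -y, -z); pixel columns grow to the right and rows downward; lengths in m; the calibration is good to about 2 mm. A picture is of the moment at which its call begins.
- env.hand_in(): hands the job in; it is judged then, once.
The state is a dict: "clock": time; "joint_pos": joint angles; "qvel": joint speeds; "tau": joint torques, N m; "tcp_pos": TCP position; "orientation": TCP orientation; "wrist_force": force on the tool from outside, world axes, zero at the start; "ft_torque": the same for the moment, N m; "finger_gap": finger opening in m; "grip_force": force on a finger pad.
Only numpy, scipy, OpenCV 4.12 (cv2) and the standard library are available. Lean on these libraries where they do the work, as an engineer would, in place of code of your own. Each camera call takes 0.05 s, during which the arm holds its last target. There are 200 camera calls.

TASK

Take the brass-headed punch out of the wooden stand and touch its nose down on the blue dot painted on the steel disc cutter. Keeping the nose on the steel or just off it, slide it along the blue strip until it drops into the brass-ringed hole, and leave the punch standing there upright and fully home, its flange flat on the steel, and let go. Leave the red-headed and black-headed punches in the stand.

Things in the scene. Friction and masses are not known exactly. Their poses are not given: they have to be found in the camera images.
- brass_punch: Punch to load: upright, 89 mm tall, 0.2-0.35 kg, round about z. Origin: centre of the nose's underside, z up. Upward from it: nose 8 widening to 19 mm diameter by 10 mm, 19 mm shank to 38 mm, 40 mm steel flange from 38 to 44, brass head 28 mm in diameter from 44 to 89 (grip it from above). Its shank starts in a stand hole, flange resting on the stand's top: lift it 38 mm to free it.
- red_punch: Bystander: a punch of the same shape with a red head, same origin and axes. The three punches stand in any order in a fixed wooden stand, 66 x 215 mm, top 50 mm above the table, with 24 mm holes in one row 75 mm apart; the heads reach 101 mm above the table, so carry the brass one clear over them.
- black_punch: Bystander: a punch of the same shape with a black head, same origin and axes, in the same stand.
- cutter_hole (a point): Centre of the mouth of the brass-ringed hole in the top of the disc cutter: a fixed steel block, 140 (x) x 120 (y) x 50 mm high, its centre at x -25, y -25 mm from here; z up. Hole 24 mm wide, 30 at the bevelled mouth, 50 deep: the punch goes in 38 mm. Blue dot (18 mm) on the top at x -45 mm, y 0; blue strip from it along +x to the hole. Two unringed holes, 14 and 9 mm, lie to -y.
Things that resemble listed ones, but are neither listed nor needed, are in the scene too. What is shaped like the part that bears cutter_hole but green or turquoise is not meant.

How it is judged:
On the way, in this order (a step that is already met when the one before it is completed fails the run):
1. the nose of the brass-headed punch touches the cutter's top 26 to 70 mm from the ringed hole's centre (the dot is at 45 mm), the punch within 20 degrees of upright (contact force between brass_punch and cutter above 0.2 N and horizontal distance between brass_punch and cutter_hole between 0.026 and 0.07 m and z of brass_punch in the frame of cutter_hole above -0.004 m and angle between brass_punch's own z axis and vertical below 0.35 rad), for 0.05 s.
2. the nose comes sliding up to the hole's edge: 12 to 22 mm from its centre, no more than 5 mm above the cutter's top (horizontal distance between brass_punch and cutter_hole between 0.012 and 0.022 m and z of brass_punch in the frame of cutter_hole between -0.006 and 0.005 m).
At the end, for the whole second after the job is handed in: The brass-headed punch stands still in the brass-ringed hole, its nose at least 34 mm below the cutter's top (38 is fully home) and within 10 mm of the hole's axis, within 10 degrees of upright; the red-headed and black-headed punches are within 20 mm of where they started (z of brass_punch in the frame of cutter_hole below -0.034 m and horizontal distance between brass_punch and cutter_hole below 0.01 m and angle between brass_punch's own z axis and vertical below 0.175 rad and linear speed of brass_punch below 0.02 m/s and distance of each of red_punch, black_punch from where it was at the start of the episode below 0.02 m); the robot touches nothing.
It fails at once if the red-headed or black-headed punch is moved more than 20 mm (distance of any of red_punch, black_punch from where it was at the start of the episode above 0.02 m).
It also fails if it takes over 40 s, if anything falls off the work surface, if the arm or the gripper's body presses on something with over 40 N, if the wrist force passes 120 N, or if a joint passes its speed limit or range.

## Working session

There is one attempt and no reset: what is moved stays moved. The work goes in short steps, Python scripts to look and compute and a tool call to move; the robot and the scene stay as the last step left them, time stands still between calls to the robot, and variables do not carry over. Pictures are saved under pics/ and viewed, at most 10 in all, crops included, and the job is handed in when it is done.

Besides the shell and the picture viewer there is one more tool, called after "Call:" in YAML: its name, and indented under it one key for each argument. jog_arm: Moves the arm, as the interface text tells. Its arguments: {"type":"object","properties":{"gripper":{"type":"array"},"offset":{"type":"array"},"twist":{"type":"array"},"squeeze":{"type":"number"}},"required":["gripper","offset","twist"]}

```bash
mkdir -p pics; python3 - <<'E'
from workcell import env
import cv2,numpy as np
for n in("top","side"):
    c=env.read_camera(n); cv2.imwrite(f"pics/{n}0.png",c["image"][:,:,::-1]); np.savez(n+"0.npz",**c)
    print(n,{k:v for k,v in c.items() if k not in("image","z_map")}, (c["z_map"]>0).mean())
print(env.get_state())
E
```

```text
top {'fovy': 42.92714418734627, 'cx': 264.85126858346297, 'cy': 213.15823901561018, 'cam_to_world': array([[ 0.00533297,  0.99540641, -0.09559098,  0.31985591],
       [-0.99998335,  0.0050976 , -0.00270631,  0.06087302],
       [-0.00220659,  0.09560382,  0.99541702,  1.03336112],
       [ 0.        ,  0.        ,  0.        ,  1.        ]])} 0.9962372448979592
side {'fovy': 43.20745920466162, 'cx': 287.7843410569337, 'cy': 202.9501639953206, 'cam_to_world': array([[-0.97175463,  0.13910728, -0.19063603,  0.2180894 ],
       [-0.2351724 , -0.63813865,  0.73312551,  0.79463803],
       [-0.01966912,  0.75725044,  0.65282838,  0.72942254],
       [ 0.        ,  0.        ,  0.        ,  1.        ]])} 0.9960714285714286
{'clock': 0.1, 'joint_pos': array([-1.45858577e+00,  3.13955617e-01,  4.51023460e-02,  1.30357070e+00,
       -8.05676181e-06,  1.43119252e+00]), 'qvel': array([-0.00022087, -0.00149186,  0.00218763, -0.00083633,  0.00109332,
        0.00176615]), 'tau': array([ 1.44567966e-03, -4.81724453e+01,  2.99244475e+01,  1.26743002e-02,
       -2.27577498e-04,  5.40717679e-06]), 'tcp_pos': array([ 0.14319851, -0.55637851,  0.1987848 ]), 'orientation': array([-8.13802089e-04,  9.92083828e-01,  1.25574743e-01,  7.11828087e-06]), 'wrist_force': array([ 0.3829792 , -0.32848709,  0.21791282]), 'ft_torque': array([ 0.01847001,  0.00909861, -0.01603218]), 'grip_force': 0.0, 'finger_gap': 0.08586242238882522}
```

View pics/top0.png

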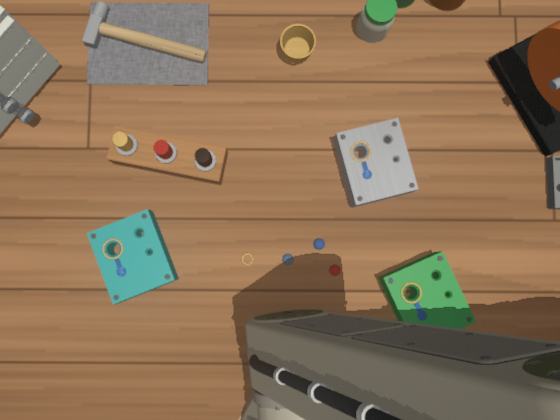

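View pics/side0.png

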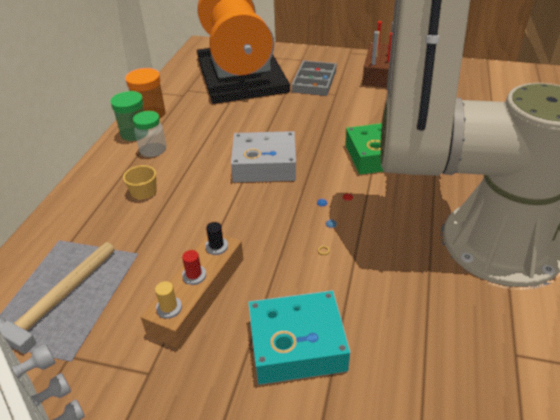

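The top view shows the brass head at about (122,139), red at (163,149) and black at (204,157). The steel cutter's ring is at (360,152) and its dot at (367,174). The side view confirms this, with brass at (166,295) and the steel ring at (253,154).

```bash
cat > h.py <<'E'
import numpy as np, cv2
def cloud(c):
    z=c["z_map"].astype(float); H,W=z.shape; f=H/2/np.tan(np.radians(float(c["fovy"]))/2)
    v,u=np.mgrid[:H,:W]; x=(u-c["cx"])/f*z; y=-(v-c["cy"])/f*z
    P=np.stack([x,y,-z,np.ones_like(z)],-1)@np.asarray(c["cam_to_world"]).T
    return P[...,:3]
def load(n): return dict(np.load(n))
E
python3 - <<'E'
from h import *
W={"top":{"brass":(122,139),"red":(163,149),"black":(204,157),"cut":(376,162),"ring":(360,152),"dot":(367,174)},
"side":{"brass":(166,295),"red":(192,263),"black":(215,236),"cut":(264,150),"ring":(253,154),"dot":(272,154)}}
for n in W:
    c=load(n+"0.npz");P=cloud(c);hsv=cv2.cvtColor(c["image"],cv2.COLOR_RGB2HSV).astype(int)
    h,s,v=hsv[...,0],hsv[...,1],hsv[...,2]
    vv,uu=np.mgrid[:420,:560]
    def win(k,r): u,w=W[n][k]; return (abs(uu-u)<=r)&(abs(vv-w)<=r)
    for k in("brass","red","black"):
        m=win(k,20)&(P[...,2]>.088)&(P[...,2]<.115); q=P[m]; print(n,k,m.sum(),q.mean(0).round(4),(q.max(0)+q.min(0)).round(4)/2,np.ptp(q,axis=0).round(3))
    m=win("ring",14)&(h>10)&(h<32)&(s>60)&(P[...,2]>.04); p=P[m]
    A=np.c_[2*p[:,:2],np.ones(len(p))];s_=np.linalg.lstsq(A,(p[:,:2]**2).sum(1),rcond=None)[0]
    print(n,"ring",m.sum(),s_[:2].round(4),"r",np.sqrt(s_[2]+s_[:2]@s_[:2]).round(4),"z",np.median(p[:,2]).round(4))
    m=win("dot",14)&(h>95)&(h<125)&(s>110); p=P[m]; print(n,"blue",m.sum(),p.mean(0).round(4)); 
    ring=s_[:2]; d=np.linalg.norm(p[:,:2]-ring,axis=1); e=p[d>.036]; print("  dot mean",e.mean(0).round(4),np.linalg.norm(e.mean(0)[:2]-ring).round(4),np.degrees(np.arctan2(*(ring-e.mean(0)[:2])[::-1])).round(1))
    m=win("cut",70)&(P[...,2]>.042)&(P[...,2]<.058)&(s<80); m=cv2.morphologyEx(m.astype('uint8'),cv2.MORPH_OPEN,np.ones((5,5)))>0
    r=cv2.minAreaRect((P[m][:,:2]*1000).astype('float32')); print("  cutter",m.sum(),r,P[m][:,2].mean())
    yaw=[a for a in (np.radians(r[2])+k*np.pi/2 for k in range(4))]
    for a in yaw:
        R=np.array([[np.cos(a),-np.sin(a)],[np.sin(a),np.cos(a)]]); print("   yaw",np.degrees(a).round(1),"hole from rect",(np.array(r[0])/1000+R@[.025,.025]).round(4))
    m=(P[...,2]>.043)&(P[...,2]<.057)&(abs(P[...,0]-.39)<.15)&(P[...,1]>.1); 
E
```

```text
top brass 220 [0.5393 0.3215 0.1005] [0.54015 0.3228  0.09655] [0.027 0.028 0.017]
top red 209 [0.5252 0.2484 0.1007] [0.526   0.24915 0.09695] [0.027 0.027 0.018]
top black 210 [0.5107 0.1752 0.1008] [0.51155 0.17605 0.09715] [0.027 0.028 0.018]
top ring 104 [ 0.5316 -0.1139] r 0.0172 z 0.0519
top blue 76 [ 0.4938 -0.1242  0.0516]
  dot mean [ 0.4891 -0.1255  0.0517] 0.044 15.2
  cutter 4353 ((513.216064453125, -143.81671142578125), (140.54258728027344, 121.4521255493164), 14.484654426574707) 0.050975878240327094
   yaw 14.5 hole from rect [ 0.5312 -0.1134]
   yaw 104.5 hole from rect [ 0.4828 -0.1259]
   yaw 194.5 hole from rect [ 0.4953 -0.1743]
   yaw 284.5 hole from rect [ 0.5437 -0.1618]
side brass 286 [0.5402 0.3265 0.0989] [0.5414  0.3239  0.09595] [0.027 0.028 0.016]
side red 246 [0.5261 0.2534 0.099 ] [0.52755 0.25005 0.0961 ] [0.028 0.03  0.016]
side black 241 [0.5125 0.186  0.0989] [0.51345 0.207   0.09625] [0.028 0.088 0.016]
side ring 72 [0.3864 0.3393] r 0.4741 z 0.0513
side blue 23 [ 0.4933 -0.1223  0.0514]
  dot mean [ 0.4933 -0.1223  0.0514] 0.4738 103.0
  cutter 1927 ((515.9450073242188, -143.3604278564453), (140.19241333007812, 125.5309829711914), 14.785557746887207) 0.05073608229027733
   yaw 14.8 hole from rect [ 0.5337 -0.1128]
   yaw 104.8 hole from rect [ 0.4854 -0.1256]
   yaw 194.8 hole from rect [ 0.4982 -0.1739]
   yaw 284.8 hole from rect [ 0.5465 -0.1612]
```

Call:
jog_arm:
  gripper: [1,1,1,1,1,1,1,1]
  offset:
    - [4.3,4.3,0]
    - [8.6,8.6,0]
    - [12.9,12.9,0]
    - [17.2,17.2,0]
    - [21.5,21.5,0]
    - [25.7,25.7,0]
    - [27.6,31.4,0]
    - [29.5,37,0]
  twist: [8,16,24,32,40,48,56,65]

```text
clock: 1.1
tcp_pos: [0.4386, -0.1849, 0.1992]
orientation: [-0.0, 0.768, 0.641, -0.0]
wrist_force: [1.1, 0.4, 0.3]
finger_gap: 0.0856
grip_force: 0.0
```

Call:
jog_arm:
  gripper: [1,1,1,1,0.8,0.7,0.7,0.7]
  offset:
    - [1.8,5.7,0]
    - [3.6,11.4,0]
    - [5.4,17.1,0]
    - [6.6,23,0]
    - [7.6,29,0]
    - [8.6,35,0]
    - [9.5,41,0]
    - [9.5,41,0]
  twist: [0,0,0,0,0,0,0,0]

```text
clock: 2.1
tcp_pos: [0.5328, 0.2269, 0.1986]
orientation: [-0.0, 0.767, 0.641, -0.0]
wrist_force: [-0.8, -0.4, -0.7]
finger_gap: 0.0599
grip_force: 0.0
```

Call:
jog_arm:
  gripper: [0.7,0.7,0.7,0.7,0.7,0.7,0.7,0.7]
  offset:
    - [0.4,5,0]
    - [0.7,9.5,0]
    - [0.7,9.5,-3]
    - [0.7,9.5,-6]
    - [0.7,9.5,-7]
    - [0.7,9.5,-7]
    - [0.7,9.5,-7]
    - [0.7,9.5,-7]
  twist: [0,0,0,0,0,0,0,0]

```text
clock: 3.1
tcp_pos: [0.5411, 0.3182, 0.1311]
orientation: [0.0, 0.769, 0.639, 0.001]
wrist_force: [-0.1, -0.6, 0.2]
finger_gap: 0.0597
grip_force: 0.0
```

```bash
python3 - <<'E'
from workcell import env
import cv2,numpy as np
s=env.get_state();print(s["tcp_pos"],s["finger_gap"],s["qvel"])
a=env.read_camera("top")["image"][100:220,60:260,::-1]; b=env.read_camera("side")["image"][180:360,70:350,::-1]
cv2.imwrite("pics/a.png",np.vstack([cv2.resize(a,(500,300)),cv2.resize(b,(500,300))]))
E
```

```text
[0.54113473 0.31818976 0.13105279] 0.059714824339290484 [ 0.00576302  0.00223496 -0.00601764 -0.00264088 -0.00020777  0.00227778]
```

View pics/a.png

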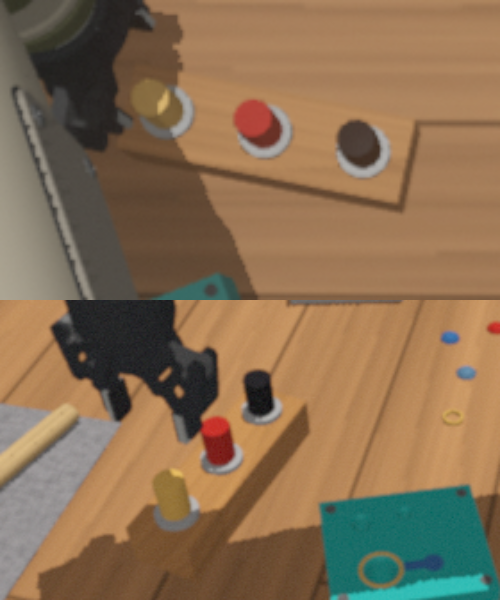

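The crop shows the fingers above and around the brass head, offset a little in both views. I'll check the offset with depth data.

```bash
python3 - <<'E'
from workcell import env
from h import *
s=env.get_state();t=s["tcp_pos"];print(t)
for n in("side","top"):
    c=env.read_camera(n);P=cloud(c);q=P.reshape(-1,3)
    v=c["image"].reshape(-1,3).max(1)
    m=(abs(q[:,0]-t[0])<.09)&(abs(q[:,1]-t[1])<.09)&(q[:,2]>.118)&(q[:,2]<.16)
    p=q[m]; yl=np.array([np.cos(np.radians(-10.5)),np.sin(np.radians(-10.5))]); d=p[:,:2]-t[:2]
    along=d@yl; perp=d@[-yl[1],yl[0]]
    for sgn in(-1,1):
        k=along*sgn>0.0
        if k.sum(): print(n,sgn,k.sum(),"zmin",p[k,2].min().round(4),"along",np.percentile(along[k],[2,50,98]).round(4),"perp",np.percentile(perp[k],[2,50,98]).round(4))
    b=(abs(q[:,0]-.54)<.04)&(abs(q[:,1]-.322)<.03)&(q[:,2]>.098)&(q[:,2]<.104); print(n,"brass top",b.sum(),q[b].mean(0) if b.any() else None)
E
```

```text
[0.54080592 0.31823844 0.13060951]
side brass top 205 [0.54164494 0.32445358 0.10116693]
top brass top 173 [0.54038604 0.32255674 0.10131335]
```

```bash
python3 - <<'E'
from workcell import env
from h import *
t=env.get_state()["tcp_pos"]
c=env.read_camera("side");P=cloud(c);np.savez("side1.npz",**c)
# fingertips: crop scale (500/280,300/180)
for u,v in((118,412),(187,435),(187,420),(110,400),(200,400),(120,330)):
    U=int(70+u*280/500);V=int(180+(v-300)*180/300); print((U,V),P[V,U].round(3),c["image"][V,U])
q=P[180:360,70:350].reshape(-1,3);q=q[(q[:,2]>.115)]; print(len(q),np.percentile(q,[0,5,25,50,75,95,100],axis=0).round(3))
# projection of TCP
M=np.linalg.inv(c["cam_to_world"])@np.r_[t,1];f=210/np.tan(np.radians(c["fovy"])/2);print(c["cx"]-f*M[0]/M[2],c["cy"]+f*M[1]/M[2])
E
```

```text
(136, 247) [0.573 0.318 0.177] [22 22 23]
(174, 261) [0.507 0.334 0.179] [90 92 88]
(174, 252) [0.504 0.333 0.198] [35 38 40]
(131, 240) [0.575 0.323 0.196] [79 76 73]
(182, 240) [0.483 0.341 0.234] [37 38 37]
(137, 198) [0.526 0.353 0.309] [40 39 40]
4918 [[0.218 0.298 0.167]
 [0.476 0.311 0.188]
 [0.505 0.323 0.233]
 [0.52  0.334 0.265]
 [0.556 0.344 0.304]
 [0.598 0.356 0.334]
 [0.611 0.795 0.729]]
162.4903182405208 272.3108435753959
```

The fingertips sit about 35 mm higher than the TCP reading suggests, though they line up horizontally. I'll descend partway and look again.

Call:
jog_arm:
  gripper: [0.7,0.7,0.7,0.7,0.7,0.7,0.7,0.7]
  offset:
    - [0,0.4,0]
    - [0,0.4,-1]
    - [0,0.4,-2]
    - [0,0.4,-3]
    - [0,0.4,-4]
    - [0,0.4,-4]
    - [0,0.4,-4]
    - [0,0.4,-4]
  twist: [0,0,0,0,0,0,0,0]

```text
clock: 4.35
tcp_pos: [0.5407, 0.3222, 0.0902]
orientation: [0.0, 0.769, 0.639, 0.001]
wrist_force: [-0.8, -0.2, -0.2]
finger_gap: 0.0599
grip_force: 0.0
```

```bash
cat > look.py <<'E'
import sys
from workcell import env
from h import *
def snap(name,side,top):
    s=env.get_state();print({k:np.round(s[k],4) for k in("clock","tcp_pos","wrist_force","finger_gap","grip_force")})
    out=[]
    for n,(u0,v0,u1,v1) in(("side",side),("top",top)):
        c=env.read_camera(n);np.savez(f"{name}_{n}.npz",**c)
        im=c["image"][v0:v1,u0:u1,::-1];k=min(390/(u1-u0),590/(v1-v0));im=cv2.resize(im,None,fx=k,fy=k,interpolation=cv2.INTER_CUBIC)
        out.append(cv2.copyMakeBorder(im,0,590-im.shape[0],0,390-im.shape[1],cv2.BORDER_CONSTANT))
    cv2.imwrite(f"pics/{name}.png",np.hstack(out))
E
python3 - <<'E'
from look import *
snap("b",(100,190,250,340),(60,90,240,220))
P=cloud(load("b_side.npz"));q=P[200:310,100:250].reshape(-1,3);q=q[(q[:,2]>.104)&(q[:,2]<.6)&(q[:,1]<.5)]
for m in(q[:,0]<.54,q[:,0]>.54): print(np.percentile(q[m],[0,2,10],axis=0).round(3), q[m][q[m][:,2].argsort()[:5]].round(3))
E
```

```text
{'clock': np.float64(4.35), 'tcp_pos': array([0.5407, 0.3222, 0.0902]), 'wrist_force': array([-0.828 , -0.1619, -0.2123]), 'finger_gap': np.float64(0.0599), 'grip_force': np.float64(0.0)}
[[0.473 0.168 0.104]
 [0.476 0.318 0.141]
 [0.482 0.326 0.179]] [[0.504 0.172 0.104]
 [0.521 0.181 0.104]
 [0.524 0.177 0.104]
 [0.535 0.318 0.104]
 [0.516 0.175 0.105]]
[[0.54  0.303 0.126]
 [0.541 0.306 0.134]
 [0.546 0.313 0.151]] [[0.573 0.315 0.126]
 [0.572 0.314 0.128]
 [0.571 0.309 0.128]
 [0.572 0.31  0.128]
 [0.571 0.308 0.128]]
```

View pics/b.png

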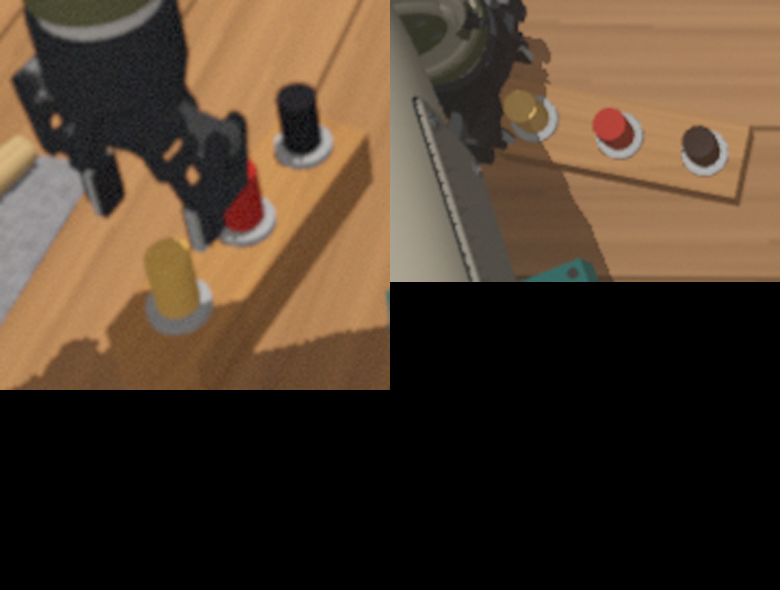

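```bash
python3 - <<'E'
from h import *
for n in("side","top"):
    c=load(f"b_{n}.npz");P=cloud(c);q=P.reshape(-1,3)
    a=np.radians(-10.4);yl=np.array([np.cos(a),np.sin(a)]);d=q[:,:2]-[.5407,.3222];al=d@yl;pe=d@[-yl[1],yl[0]]
    for z0,z1 in((.12,.135),(.135,.15),(.15,.165),(.165,.18),(.2,.22),(.24,.26)):
        for s in(-1,1):
            m=(q[:,2]>z0)&(q[:,2]<z1)&(abs(al)<.09)&(abs(pe)<.08)&(al*s>0)
            if m.sum()>3: print(n,z0,s,m.sum(),"al",np.percentile(al[m],[3,50,97]).round(3),"pe",np.percentile(pe[m],[3,50,97]).round(3))
E
```

```text
side 0.12 -1 19 al [-0.04  -0.034 -0.029] pe [-0.     0.01   0.012]
side 0.12 1 40 al [0.03  0.032 0.036] pe [-0.009  0.003  0.013]
side 0.135 -1 94 al [-0.043 -0.038 -0.03 ] pe [-0.005  0.007  0.012]
side 0.135 1 110 al [0.03  0.032 0.044] pe [-0.009  0.004  0.012]
side 0.15 -1 84 al [-0.042 -0.036 -0.029] pe [-0.     0.008  0.012]
side 0.15 1 124 al [0.031 0.032 0.043] pe [-0.01   0.005  0.012]
side 0.165 -1 133 al [-0.06  -0.039 -0.028] pe [-0.008  0.01   0.014]
side 0.165 1 118 al [0.031 0.035 0.059] pe [-0.006  0.009  0.014]
side 0.2 -1 348 al [-0.065 -0.046 -0.011] pe [-0.008  0.012  0.019]
side 0.2 1 288 al [0.003 0.03  0.065] pe [0.002 0.012 0.019]
side 0.24 -1 307 al [-0.037 -0.032 -0.003] pe [-0.008  0.013  0.037]
side 0.24 1 28 al [0.    0.009 0.021] pe [0.032 0.037 0.039]
top 0.12 -1 5 al [-0.04  -0.036 -0.035] pe [-0.01  -0.008 -0.006]
top 0.12 1 11 al [0.029 0.03  0.04 ] pe [-0.011 -0.006  0.003]
top 0.135 -1 31 al [-0.044 -0.037 -0.03 ] pe [-0.011 -0.007  0.001]
top 0.135 1 27 al [0.029 0.031 0.042] pe [-0.011 -0.007 -0.   ]
top 0.15 -1 18 al [-0.044 -0.036 -0.03 ] pe [-0.011 -0.01  -0.003]
top 0.15 1 21 al [0.029 0.031 0.038] pe [-0.011 -0.01  -0.005]
top 0.165 -1 82 al [-0.057 -0.04  -0.033] pe [-0.013 -0.006  0.009]
top 0.165 1 34 al [0.031 0.043 0.06 ] pe [-0.013 -0.011 -0.003]
top 0.2 -1 112 al [-0.063 -0.03  -0.017] pe [-0.018 -0.012 -0.004]
top 0.2 1 70 al [0.03  0.054 0.064] pe [-0.016 -0.011 -0.003]
top 0.24 -1 85 al [-0.038 -0.034 -0.004] pe [-0.037 -0.014  0.005]
top 0.24 1 16 al [0.001 0.009 0.027] pe [-0.037 -0.036 -0.025]
```

Depth data from both views has the pads centred on the punch, but the real tips are at about z = 0.126 while the reading says 0.090. I'll go by the camera for height.

Call:
jog_arm:
  gripper: [0.7,0.7,0.7,0.7,0.7,0.7,0.7,0.7]
  offset:
    - [0,0,-1]
    - [0,0,-2]
    - [0,0,-3]
    - [0,0,-3.5]
    - [0,0,-4]
    - [0,0,-4]
    - [0,0,-4]
    - [0,0,-4]
  twist: [0,0,0,0,0,0,0,0]

```text
clock: 5.45
tcp_pos: [0.5405, 0.3222, 0.05]
orientation: [0.0, 0.769, 0.639, 0.0]
wrist_force: [0.9, 1.1, -0.4]
finger_gap: 0.0594
grip_force: 0.0
```

```bash
cat > tips.py <<'E'
from look import *
def tips(name,ang=-10.4,zmin=.06):
    t=env.get_state()["tcp_pos"]
    for n in("side","top"):
        q=cloud(load(f"{name}_{n}.npz")).reshape(-1,3)
        a=np.radians(ang);yl=np.array([np.cos(a),np.sin(a)]);d=q[:,:2]-t[:2];al=d@yl;pe=d@[-yl[1],yl[0]]
        for s in(-1,1):
            m=(q[:,2]>zmin)&(al*s>.012)&(al*s<.05)&(abs(pe)<.016);p=q[m]
            if len(p)>5:
                k=p[:,2]<np.sort(p[:,2])[4]+.03
                print(n,s,"ztip",np.sort(p[:,2])[[0,3,8]].round(4),"al",np.percentile(al[m][k],[3,50,97]).round(3),"pe",np.percentile(pe[m][k],[3,50,97]).round(3))
E
python3 - <<'E'
from tips import *
snap("c",(100,190,250,340),(60,90,240,220)); tips("c")
E
```

```text
{'clock': np.float64(5.45), 'tcp_pos': array([0.5405, 0.3222, 0.05  ]), 'wrist_force': array([ 0.945 ,  1.1337, -0.3937]), 'finger_gap': np.float64(0.0594), 'grip_force': np.float64(0.0)}
side -1 ztip [0.0641 0.0691 0.076 ] al [-0.042 -0.033 -0.012] pe [-0.003  0.007  0.012]
side 1 ztip [0.0763 0.0878 0.0886] al [0.013 0.032 0.044] pe [-0.01   0.004  0.012]
top -1 ztip [0.0602 0.0611 0.0682] al [-0.025 -0.013 -0.012] pe [-0.009 -0.002  0.004]
top 1 ztip [0.0601 0.0903 0.0959] al [0.015 0.03  0.042] pe [-0.011 -0.008 -0.001]
```

View pics/c.png

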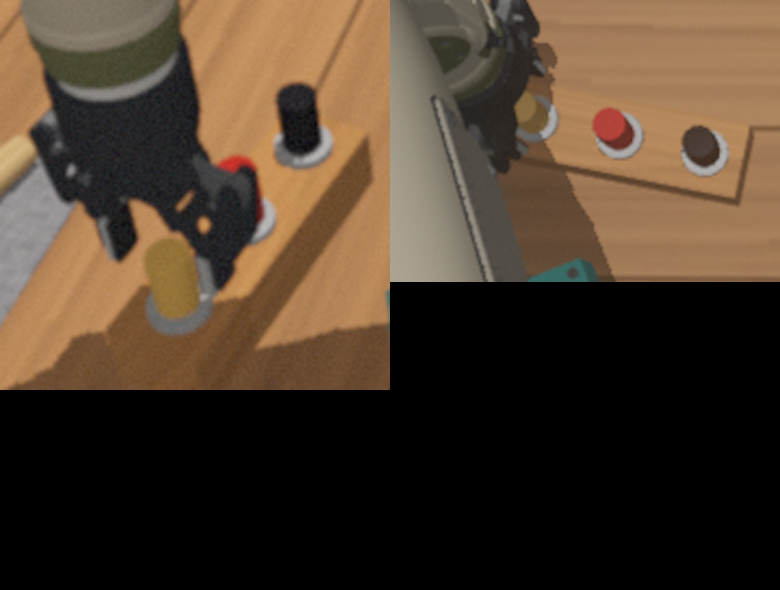

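The tips now straddle the brass head at z of about 0.087. I'll go 1.5 cm further down and close.

Call:
jog_arm:
  gripper: [0.7,0.7,0.7,0.2,0.2,0.2,0.2,0.2]
  offset:
    - [0,0,-0.8]
    - [0,0,-1.5]
    - [0,0,-1.5]
    - [0,0,-1.5]
    - [0,0,-1.5]
    - [0,0,-1.5]
    - [0,0,-1.5]
    - [0,0,-1.5]
  twist: [0,0,0,0,0,0,0,0]
  squeeze: 60

```text
clock: 6.55
tcp_pos: [0.5406, 0.3222, 0.035]
orientation: [0.0, 0.769, 0.639, 0.0]
wrist_force: [0.2, -0.0, 3.0]
finger_gap: 0.0265
grip_force: 59.1
```

```bash
python3 - <<'E'
from tips import *
snap("d",(100,190,250,340),(60,90,240,220)); tips("d")
E
```

```text
{'clock': np.float64(6.55), 'tcp_pos': array([0.5406, 0.3222, 0.035 ]), 'wrist_force': array([ 0.1725, -0.0277,  3.0276]), 'finger_gap': np.float64(0.0265), 'grip_force': np.float64(59.1378)}
side -1 ztip [0.0669 0.0706 0.073 ] al [-0.026 -0.019 -0.013] pe [-0.004  0.008  0.012]
side 1 ztip [0.0697 0.0718 0.0744] al [0.013 0.016 0.028] pe [-0.003  0.01   0.012]
top -1 ztip [0.071  0.0745 0.0781] al [-0.027 -0.02  -0.014] pe [-0.011 -0.009 -0.002]
top 1 ztip [0.0601 0.0743 0.0792] al [0.013 0.015 0.025] pe [-0.011 -0.01  -0.004]
```

Call:
jog_arm:
  gripper: [0.2,0.2,0.2,0.2,0.2,0.2,0.2,0.2]
  offset:
    - [0,0,1]
    - [0,0,2.5]
    - [0,0,4.5]
    - [0,0,7]
    - [0,0,10]
    - [0,0,12]
    - [0,0,12]
    - [0,0,12]
  twist: [0,0,0,0,0,0,0,0]

```text
clock: 7.65
tcp_pos: [0.5398, 0.3219, 0.154]
orientation: [-0.0, 0.769, 0.639, -0.0]
wrist_force: [-0.3, 0.0, -3.6]
finger_gap: 0.0268
grip_force: 59.2
```

```bash
python3 - <<'E'
from tips import *
snap("e",(80,130,250,340),(60,90,240,220)); tips("e",zmin=.15)
E
```

```text
{'clock': np.float64(7.65), 'tcp_pos': array([0.5398, 0.3219, 0.154 ]), 'wrist_force': array([-0.2641,  0.0216, -3.5679]), 'finger_gap': np.float64(0.0268), 'grip_force': np.float64(59.247)}
side -1 ztip [0.169  0.1695 0.1707] al [-0.024 -0.017 -0.012] pe [-0.008  0.007  0.013]
side 1 ztip [0.1729 0.1737 0.1749] al [0.013 0.017 0.029] pe [0.006 0.011 0.015]
top -1 ztip [0.1709 0.1721 0.174 ] al [-0.027 -0.018 -0.013] pe [-0.014 -0.008  0.   ]
top 1 ztip [0.1724 0.1743 0.175 ] al [0.013 0.015 0.026] pe [-0.012 -0.008 -0.003]
```

View pics/e.png

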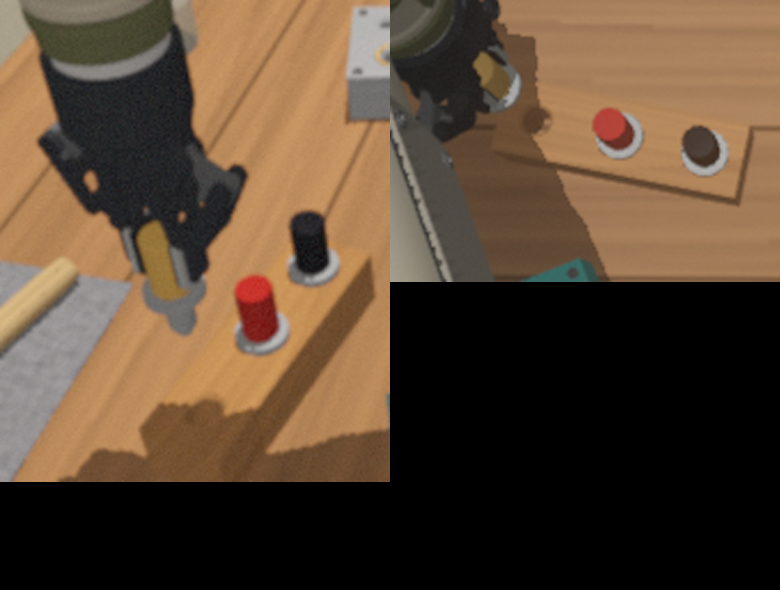

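The punch hangs upright in the gripper with no slip, and the bystanders haven't moved. Carrying it to the dot.

Call:
jog_arm:
  gripper: [0.2,0.2,0.2,0.2,0.2,0.2,0.2,0.2]
  offset:
    - [-0.3,-3,0]
    - [-0.8,-8,0]
    - [-1.5,-14,0]
    - [-2.2,-20,0]
    - [-2.9,-26,0]
    - [-3.6,-32,0]
    - [-4.3,-38,0]
    - [-4.9,-42.5,0]
  twist: [0,0,0,0,0,0,0,0]

```text
clock: 8.75
tcp_pos: [0.4902, -0.1051, 0.1538]
orientation: [-0.0, 0.77, 0.638, -0.0]
wrist_force: [1.5, -0.4, -3.4]
finger_gap: 0.0263
grip_force: 59.4
```

Call:
jog_arm:
  gripper: [0.2,0.2,0.2,0.2,0.2,0.2,0.2,0.2]
  offset:
    - [-0.3,-2,0]
    - [-0.3,-2.2,-1]
    - [-0.3,-2.2,-3]
    - [-0.3,-2.2,-5]
    - [-0.3,-2.2,-6.5]
    - [-0.3,-2.2,-7]
    - [-0.3,-2.2,-7]
    - [-0.3,-2.2,-7]
  twist: [0,0,0,0,0,0,0,0]

```text
clock: 9.75
tcp_pos: [0.4889, -0.125, 0.0853]
orientation: [0.001, 0.769, 0.639, 0.0]
wrist_force: [0.9, -0.7, -3.4]
finger_gap: 0.0269
grip_force: 59.3
```

```bash
python3 - <<'E'
from tips import *
snap("f",(200,70,340,210),(300,80,450,230))
for n in("side","top"):
    q=cloud(load(f"f_{n}.npz")).reshape(-1,3);t=env.get_state()["tcp_pos"]
    m=(np.linalg.norm(q[:,:2]-t[:2],axis=1)<.03)&(q[:,2]>.056)&(q[:,2]<.115)
    p=q[m]
    for a,b in((.056,.066),(.066,.078),(.078,.09),(.09,.1),(.1,.11)):
        k=(p[:,2]>a)&(p[:,2]<b); 
        if k.sum()>2: print(n,a,k.sum(),(p[k].min(0)).round(3),p[k].max(0).round(3))
E
```

```text
{'clock': np.float64(9.75), 'tcp_pos': array([ 0.4889, -0.125 ,  0.0853]), 'wrist_force': array([ 0.9238, -0.7201, -3.3747]), 'finger_gap': np.float64(0.0269), 'grip_force': np.float64(59.3389)}
side 0.056 5 [ 0.486 -0.137  0.056] [ 0.496 -0.12   0.066]
side 0.066 25 [ 0.482 -0.129  0.066] [ 0.5   -0.112  0.078]
side 0.078 33 [ 0.482 -0.122  0.078] [ 0.499 -0.113  0.09 ]
side 0.09 13 [ 0.482 -0.119  0.09 ] [ 0.497 -0.112  0.095]
side 0.1 105 [ 0.471 -0.135  0.1  ] [ 0.512 -0.102  0.11 ]
top 0.056 4 [ 0.463 -0.115  0.056] [ 0.498 -0.097  0.058]
top 0.1 82 [ 0.471 -0.117  0.101] [ 0.507 -0.103  0.11 ]
```

View pics/f.png

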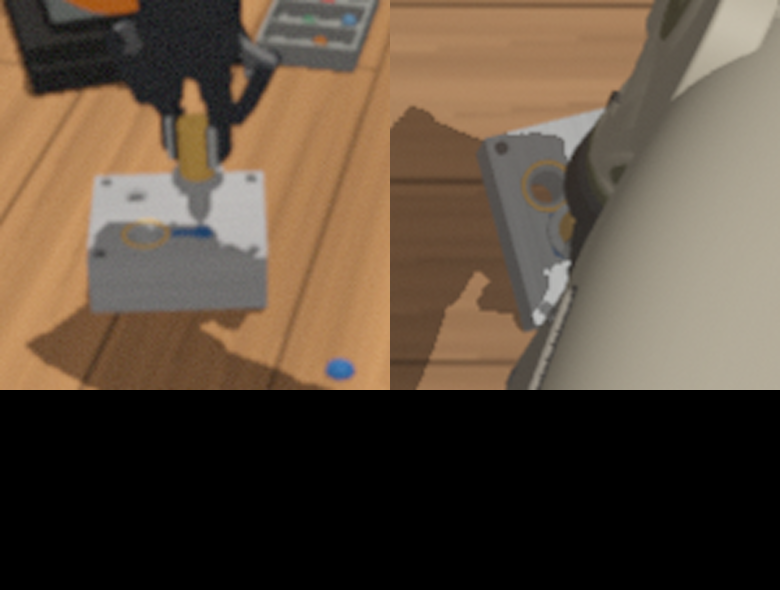

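The side view has the nose above the dot at crop (200,220). Its height by depth is about 12 mm off the steel. Lowering it gently.

Call:
jog_arm:
  gripper: [0.2,0.2,0.2,0.2,0.2,0.2,0.2,0.2]
  offset:
    - [0,0,-0.4]
    - [0,0,-0.8]
    - [0,0,-1.0]
    - [0,0,-1.1]
    - [0,0,-1.15]
    - [0,0,-1.2]
    - [0,0,-1.2]
    - [0,0,-1.2]
  twist: [0,0,0,0,0,0,0,0]

```text
clock: 10.85
tcp_pos: [0.4883, -0.1249, 0.0729]
orientation: [0.0, 0.769, 0.639, 0.0]
wrist_force: [-0.9, 0.3, 1.1]
finger_gap: 0.0267
grip_force: 59.4
```

Call:
jog_arm:
  gripper: [0.2,0.2,0.2,0.2,0.2,0.2,0.2,0.2]
  offset:
    - [0,0,-0.05]
    - [0,0,-0.05]
    - [0,0,-0.05]
    - [0,0,-0.05]
    - [0,0,-0.05]
    - [0,0,-0.05]
    - [0,0,-0.05]
    - [0,0,-0.05]
  twist: [0,0,0,0,0,0,0,0]

```text
clock: 11.85
tcp_pos: [0.4883, -0.125, 0.0728]
orientation: [0.0, 0.769, 0.639, 0.0]
wrist_force: [-2.7, 1.0, 5.9]
finger_gap: 0.0264
grip_force: 60.4
```

Contact is confirmed at roughly 9 N. Sliding along the strip, eased up by 1 mm.

Call:
jog_arm:
  gripper: [0.2,0.2,0.2,0.2,0.2,0.2,0.2,0.2]
  offset:
    - [0,0,0.1]
    - [0.5,0.13,0.1]
    - [1.0,0.26,0.1]
    - [1.5,0.39,0.1]
    - [2.0,0.52,0.1]
    - [2.4,0.63,0.1]
    - [2.7,0.71,0.1]
    - [2.7,0.71,0.1]
  twist: [0,0,0,0,0,0,0,0]

```text
clock: 12.85
tcp_pos: [0.5155, -0.1177, 0.073]
orientation: [0.0, 0.769, 0.639, 0.0]
wrist_force: [0.8, -0.4, -3.9]
finger_gap: 0.0266
grip_force: 59.4
```

Call:
jog_arm:
  gripper: [0.2,0.2,0.2,0.2,0.2,0.2,0.2,0.2]
  offset:
    - [0.4,0.1,0]
    - [0.8,0.21,0]
    - [1.2,0.32,0]
    - [1.6,0.43,0]
    - [1.67,0.44,0]
    - [1.67,0.44,0]
    - [1.67,0.44,0]
    - [1.67,0.44,0]
  twist: [0,0,0,0,0,0,0,0]

```text
clock: 13.85
tcp_pos: [0.5319, -0.1135, 0.0731]
orientation: [0.0, 0.769, 0.639, 0.0]
wrist_force: [0.7, 0.6, -3.5]
finger_gap: 0.0266
grip_force: 59.4
```

```bash
python3 - <<'E'
from tips import *
snap("g",(200,70,340,210),(300,80,450,230))
E
```

```text
{'clock': np.float64(13.85), 'tcp_pos': array([ 0.5319, -0.1135,  0.0731]), 'wrist_force': array([ 0.6851,  0.5512, -3.4818]), 'finger_gap': np.float64(0.0266), 'grip_force': np.float64(59.3733)}
```

View pics/g.png

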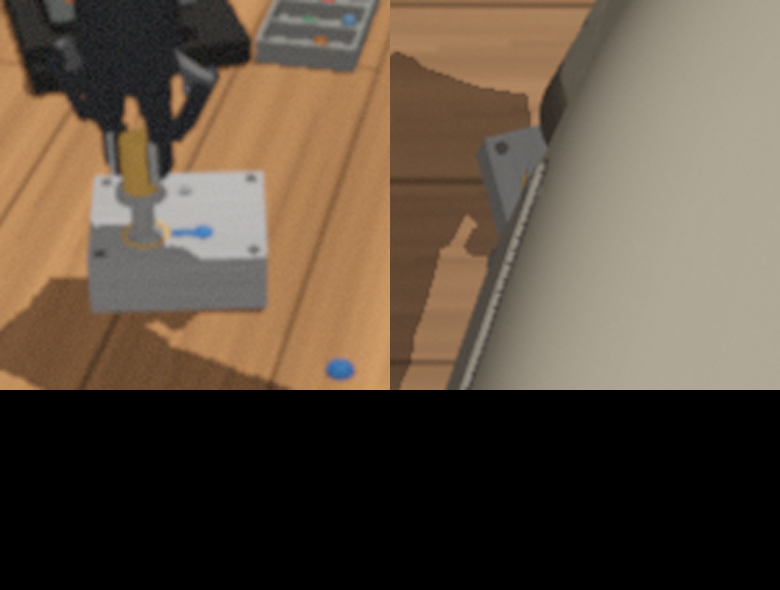

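The nose sits inside the ring at crop (146,238). Lowering it in.

Call:
jog_arm:
  gripper: [0.2,0.2,0.2,0.2,0.2,0.2,0.2,0.2]
  offset:
    - [0,0,-0.3]
    - [0,0,-0.6]
    - [0,0,-0.9]
    - [0,0,-1.2]
    - [0,0,-1.5]
    - [0,0,-1.8]
    - [0,0,-2.0]
    - [0,0,-2.0]
  twist: [0,0,0,0,0,0,0,0]

```text
clock: 14.95
tcp_pos: [0.5318, -0.1134, 0.0529]
orientation: [-0.0, 0.769, 0.639, -0.0]
wrist_force: [-0.3, -0.1, -3.1]
finger_gap: 0.0266
grip_force: 59.4
```

No contact force. Continuing.

Call:
jog_arm:
  gripper: [0.2,0.2,0.2,0.2,0.2,0.2,0.2,0.2]
  offset:
    - [0,0,-0.4]
    - [0,0,-0.8]
    - [0,0,-1.2]
    - [0,0,-1.5]
    - [0,0,-1.7]
    - [0,0,-1.8]
    - [0,0,-1.85]
    - [0,0,-1.85]
  twist: [0,0,0,0,0,0,0,0]

```text
clock: 15.95
tcp_pos: [0.5319, -0.1134, 0.035]
orientation: [0.0, 0.769, 0.639, 0.0]
wrist_force: [-1.8, 0.3, 1.7]
finger_gap: 0.0266
grip_force: 59.7
```

It's seated: the height reading matches the stand's and there is contact force. Releasing and retreating.

Call:
jog_arm:
  gripper: [0.4,0.5,0.7,0.7,0.7,0.7,0.7,0.7]
  offset:
    - [0,0,0]
    - [0,0,0]
    - [0,0,0]
    - [0,0,0]
    - [0,0,0]
    - [0,0,1]
    - [0,0,3]
    - [0,0,5]
  twist: [0,0,0,0,0,0,0,0]

```text
clock: 16.95
tcp_pos: [0.532, -0.1134, 0.0858]
orientation: [0.0, 0.769, 0.639, 0.0]
wrist_force: [1.8, 1.0, 0.7]
finger_gap: 0.0599
grip_force: 0.0
```

Call:
jog_arm:
  gripper: [0.7,0.7,0.7,0.7,0.7,0.7,0.7,0.7]
  offset:
    - [0,0,3]
    - [0,0,6]
    - [0,-4,9]
    - [0,-9,9]
    - [0,-14,9]
    - [0,-14,9]
    - [0,-14,9]
    - [0,-14,9]
  twist: [0,0,0,0,0,0,0,0]

```text
clock: 17.95
tcp_pos: [0.5319, -0.2522, 0.1749]
orientation: [-0.0, 0.769, 0.639, 0.0]
wrist_force: [-0.7, 0.3, 0.2]
finger_gap: 0.0595
grip_force: 0.0
```

```bash
python3 - <<'E'
from tips import *
snap("z",(120,70,340,300),(60,80,450,230))
q=cloud(load("z_side.npz")).reshape(-1,3);m=(np.linalg.norm(q[:,:2]-[.532,-.1135],axis=1)<.03)&(q[:,2]>.09)&(q[:,2]<.13);p=q[m];print(m.sum(),p.min(0),p.max(0),np.median(p,0))
E
```

```text
{'clock': np.float64(17.95), 'tcp_pos': array([ 0.5319, -0.2522,  0.1749]), 'wrist_force': array([-0.6976,  0.3011,  0.164 ]), 'finger_gap': np.float64(0.0595), 'grip_force': np.float64(0.0)}
125 [ 0.52015621 -0.12753344  0.0900344 ] [ 0.54767442 -0.09482191  0.10458396] [ 0.53334587 -0.10550225  0.10020023]
```

View pics/z.png

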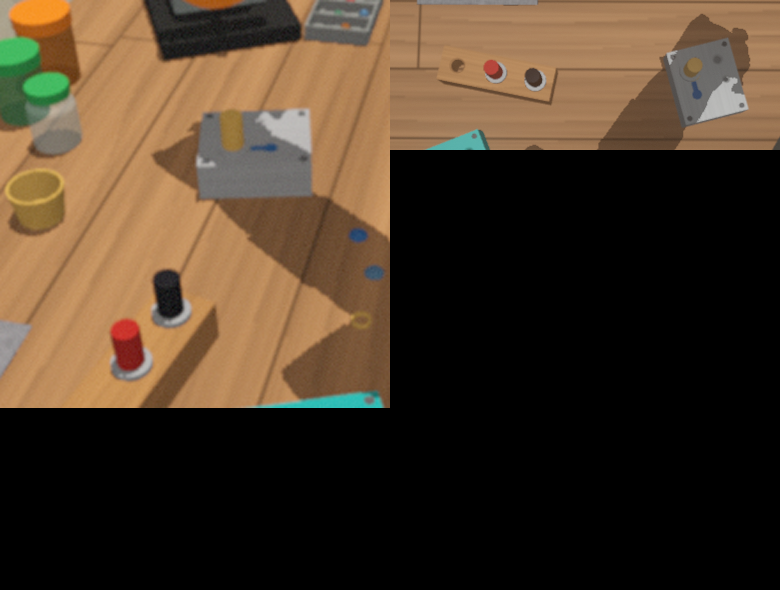

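The punch stands upright in the ringed hole with its head top at z of about 0.101, so it is fully home. The bystanders are in place and the gripper is clear. Handing in.

```bash
python3 -c "
from workcell import env
print(env.hand_in())"
```

```text
the job is handed in; nothing more can be done
None
```

The job is handed in at about 18 s: the brass punch touched down on the dot, slid along the strip and now stands upright and fully home in the ringed hole, released, with the red and black punches still in the stand (no verdict was returned).

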